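# Dowel and press together a carved post base

## Robot

A 6-joint arm with a two-finger parallel gripper is mounted at the origin on the work surface. World frame = base frame: x ahead of the robot, y to its left, z up, the work surface at z = 0. Lengths are in m, angles in rad, forces in N, time in s.
With the tool pointing down it reaches from about 0.35 to 0.85 m from the base axis. Payload 8.1 kg.
Tool frame: the origin (TCP) lies between the finger pads; the fingertips stand 14 mm ahead of it and the grasp point (between the pads) lies 5 mm behind it (robot.tcp_to_tips is the z of the fingertips in the tool frame, in m); z points along the fingers, y is the line along which they close (so a half turn about z gives the same grasp; the last joint's range is limited). The gripper opens to 93 mm and grips with 3 to 60 N. Pads are 15 mm wide; open, the fingers measure 128 mm over their backs; the gripper's body (75 mm by 188 mm) begins 65 mm behind the grasp point.
Start: joints at [1.117, 0.13, 1.488, -0, 1.523, -0.085], TCP at [0.216, 0.56, 0.233] pointing down, gripper open.
Joint ranges: [-2.96, 2.96], [-0.89, 2.26], [0.02, 2.5], [-1.34, 4.48], [0, 2.73], [-2.66, 2.66]. Speed limits (rad/s): [2.39, 2.39, 2.79, 3.14, 3.14, 3.14].

## Interface

Orientations are given as a rotation vector (axis times angle).
In Python, from plant import sensors, read_camera, robot gives the robot as it stands.
- The arm moves only by the tool advance, called as name(argument=value, ...) on one line, values as JSON. Schema: {"type":"object","properties":{"motion":{"type":"object","properties":{"steps":{"type":"array","items":{"type":"array","items":{"type":"number"},"minItems":5,"maxItems":5},"minItems":1,"maxItems":20}},"additionalProperties":false,"required":["steps"]},"force":{"type":"number"},"only":{"type":"string"},"quiet":{"type":"boolean"},"lines":{"type":"string"}},"required":["motion"],"additionalProperties":false}. motion is an object whose key "steps" holds a list of rows, 1 to 20 of them, each of 5 numbers: the finger opening in m, then dx, dy, dz in shares of the most that a row can go, 1 being 50 mm, then a turn about the tool's z in a scale on which 1.0 is pi rad; each row shifts and turns the commanded pose from where the row before left it, along the tool's axes as they then stand; what a row does not reach is not made up. A row lasts 1/10 s, in which the tool goes at most 0.05 m and 0.15 rad, less where a joint would pass 70% of its speed; a pose out of reach is approached as far as the arm can. The fingers move at their own pace and stop on an object; force is the grip in N (left out, the last holds). Time passes only in rows, so rows that do not move let the fingers close. The tool returns the time, the measured TCP pose, the force, the opening and the grip force at its end. only (a regular expression) keeps the lines of the reply that match it, lines (a string "A,B") keeps lines A to B, and quiet returns only ok. Input that does not fit is refused with a message, and nothing moves.
- sensors.read_state(): the state, without advancing time (a new reading comes with each control period).
- read_camera(name): name is "scene" or "side" or "wrist"; returns a dict with "image" (480x640x3 uint8, red, green, blue), "depth" (480x640 float32, m along the optical axis (not along the pixel's ray), 0 where there is no reading), "fx", "fy", "cx", "cy" (pixels), "dist" ([k1, k2, p1, p2, k3] as OpenCV has them; the pictures are not rectified), "R" (3x3) and "t" (3): a world point X has camera coordinates R X + t. Camera axes: x right, y down, z forward; pixel columns grow to the right and rows downward; lengths in m; the calibration is good to about 2 mm. A picture is of the moment at which its call begins.
- robot.close_job(): hands the job in; it is judged then, once.
The state is a dict: "t": time; "q": joint angles; "dq": joint speeds; "joint_torque": joint torques, N m; "tool_pos": TCP position; "orientation": TCP orientation; "force": force on the tool from outside, world axes, zero at the start; "wrist_torque": the same for the moment, N m; "opening": finger opening in m; "gripper_force": force on a finger pad.
Only numpy, scipy, OpenCV 4.12 (cv2) and the standard library are available. Lean on these libraries where they do the work, as an engineer would, in place of code of your own. Each camera call takes 0.05 s, during which the arm holds its last target. There are 200 camera calls.

## Task

Take the loose wooden dowel out of its stand and push it fully home into the empty hole of the lower block, then set the upper block with the square tenon onto both dowels until it sits flush on the lower block. Finish still holding the upper block and pressing it down with a firm steady push of about 20 newtons, as for glue to set: do not let go. Leave the mallet, the chisel and the jar where they lie.

Things in the scene. Friction and masses are not known exactly. Their poses are not given: they have to be found in the camera images.
- foot: Lower block, fixed: pale wood, 140 (x) by 60 (y) by 40 high, reeded long sides, on a plywood board 190 x 90 x 12. Origin: centre of the board's underside, on the bench; z up. Its top (joint face) is 52 mm above the bench. At x = -45 mm a 12 mm dowel is glued in, standing 36 mm above the joint face (end tapered to 7 over 4 mm); at x = +45 mm is the empty hole.
- foot_hole (a point): Mouth centre of the empty hole in the lower block's joint face, 52 mm above the bench: diameter 13.8, chamfered mouth, 30 mm deep, vertical, flat bottom. With the loose dowel home, that dowel also stands 36 mm above the joint face. Same axes as foot.
- foot_pin (a point): Centre of the top end of the glued-in dowel, 88 mm above the bench.
- foot_seat (a point): Centre of the lower block's top (joint face), 52 mm above the bench; axes as foot. The upper block's origin belongs here.
- cap: Upper block, loose, about 0.3 kg: pale wood, 140 (x) by 60 (y) by 44 high, with a square tenon 34 x 34 rising 51 mm from the middle of its top. Two vertical holes, diameter 15, go right through at x = +45 and -45 mm, chamfered below. Origin: centre of its underside; z up. Fits either way round (half turn). Stands upright on the bench, at the robot's left or right.
- cap_tenon (a point): Centre of the top of the square tenon, 95 mm above the upper block's underside (51 mm above its shoulder); its sides are parallel to the block's x and y. Grip here.
- dowel: Loose wooden dowel, diameter 12, 66 long, both ends tapered to 7 over 4 mm, 12 g. Origin: centre of its lower end, its z along its length. It stands upright in the dowel stand, its lower end 10 mm above the bench, so it shows 41 mm above the stand's top.
- stand: Dowel stand, fixed: brown wood block 70 (its x) by 50 (its y) by 35 high with one hole in the middle of its top, diameter 14.5, 25 deep, holding the dowel. Origin: centre of its underside, on the bench. On the other side of the lower block from the upper block.
- mallet: Bystander: wooden mallet lying on the bench, head 60 x 100 x 60, handle 200 long towards its +y. Origin: under the head's centre.
- chisel: Bystander: wood-handled chisel lying along its y, 225 long overall. Origin: on the bench under where handle and blade meet.
- jar: Bystander: amber glass jar with a steel cap, diameter 64, 85 high. Origin: centre of its underside.
Mind the look-alikes: they are no part of the job. What is shaped like the foot but black or blue is not meant. What is shaped like the cap but blue is not meant.

How it is judged:
On the way, in this order (a step that is already met when the one before it is completed fails the run):
1. The loose dowel is home in the lower block's empty hole (z of dowel in the frame of foot_hole below -0.025 m and horizontal distance between dowel and foot_hole below 0.004 m and angle between dowel's own z axis and vertical below 0.12 rad), for 0.2 s.
2. The upper block sits flush on the lower block over both dowels (all of step 1 and z of cap in the frame of foot_seat between -0.004 and 0.0025 m and horizontal distance between cap and foot_seat below 0.005 m and angle between cap's own z axis and vertical below 0.05 rad and angle between the x axis of cap and the x axis of foot, either way round below 0.08 rad), for 0.2 s.
At the end, for the whole second after the job is handed in: Dowel 25 mm deep or more in the hole, within 4 mm of centre and 0.12 rad of upright; upper block flush on the lower (gap under 2.5 mm, 5 mm off-centre, tilt 0.05, yaw 0.08 rad at most), still, touched by the fingers and pressed on the lower block with over 9 N (all of step 2 and contact force between cap and foot above 9 N and contact force between the fingers and cap above 3 N and linear speed of cap below 0.02 m/s); the arm keeps its last pose, push and grip.
It fails at once if The mallet was moved more than 30 mm (distance of mallet from where it was at the start of the episode above 0.03 m).
It fails at once if The chisel was moved more than 30 mm (distance of chisel from where it was at the start of the episode above 0.03 m).
It fails at once if The jar was moved more than 30 mm (distance of jar from where it was at the start of the episode above 0.03 m).
It also fails if it takes over 58 s, if anything falls off the work surface, if the arm or the gripper's body presses on something with over 40 N, if the wrist force passes 120 N, or if a joint passes its speed limit or range.

## Working session

There is one attempt and no reset: what is moved stays moved. The work goes in short steps, Python scripts to look and compute and a tool call to move; the robot and the scene stay as the last step left them, time stands still between calls to the robot, and variables do not carry over. Pictures are saved under pics/ and viewed, at most 10 in all, crops included, and the job is handed in when it is done.

```bash
ls; mkdir -p pics; python3 - <<'E'
from plant import sensors, read_camera, robot
import cv2,numpy as np
for n in("scene","side","wrist"):
    c=read_camera(n); np.savez(f"{n}0.npz",**c); cv2.imwrite(f"pics/{n}0.png",c["image"][:,:,::-1])
    print(n,c["fx"],c["dist"],(-c["R"].T@c["t"]).round(3))
s=sensors.read_state();print(s)
E
```

```text
pics
scene 542.6181947951007 [-0.11048047  0.          0.          0.          0.        ] [1.188 0.699 1.165]
side 533.3813009443701 [0.01663625 0.         0.         0.         0.        ] [ 0.426 -0.828  0.921]
wrist 360.0147177600795 [-0.00598609  0.          0.          0.          0.        ] [0.152 0.585 0.383]
{'t': 0.15, 'q': array([ 1.11660748e+00,  1.30955097e-01,  1.48903220e+00,  1.54008740e-05,
        1.52300497e+00, -8.54472169e-02]), 'dq': array([-0.00065957, -0.00160133, -0.00282507,  0.00136793,  0.00163032,
       -0.00034434]), 'joint_torque': array([ 3.45344561e-04, -5.60484982e+01, -4.92328870e+01,  7.68018840e-02,
        3.09195032e-02, -1.09790224e-04]), 'tool_pos': array([0.216081  , 0.55929094, 0.23184619]), 'orientation': array([-5.75871959e-01, -3.08796605e+00,  2.11226120e-03]), 'force': array([ 0.00904784, -0.58233799,  0.24703494]), 'wrist_torque': array([-0.01029236,  0.04992914, -0.02504235]), 'gripper_force': 0.0, 'opening': 0.0927672835851471}
```

View pics/scene0.png

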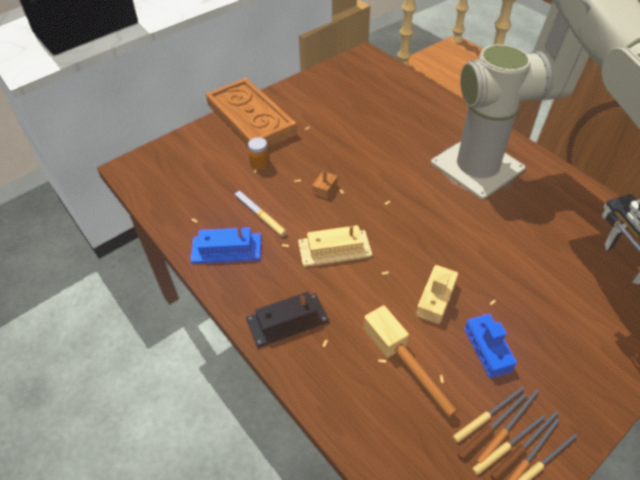

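View pics/side0.png

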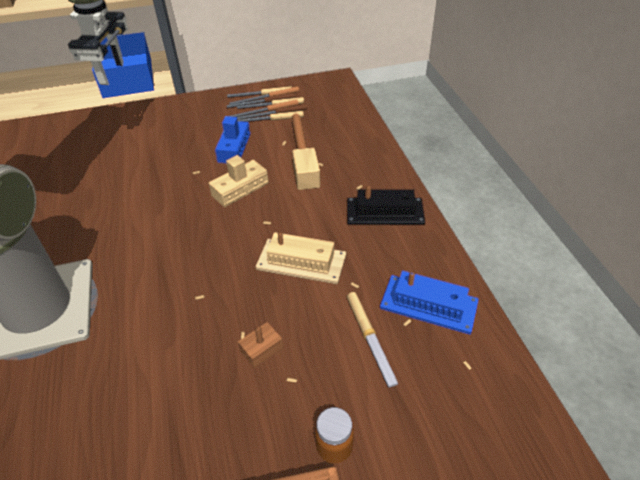

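Pale foot: scene (335,245), side (302,257). The look-alikes are a blue foot at scene (226,245) and a black one at (287,318). The only foot in pale wood is the first. Pale cap: scene (438,293), side (238,180); the blue one at scene (490,345) isn't meant. Stand with dowel: scene (325,184), side (260,342). I'll confirm these in a crop and take rough depth positions.

```bash
cat > h.py <<'E'
import cv2,numpy as np
def K(c): return np.array([[c["fx"],0,c["cx"]],[0,c["fy"],c["cy"]],[0,0,1.]])
def rays(c,uv):
    p=cv2.undistortPoints(np.asarray(uv,float).reshape(-1,1,2),K(c),c["dist"]).reshape(-1,2)
    return np.c_[p,np.ones(len(p))]@c["R"], -c["R"].T@c["t"]     # world dirs (unit camera z), origin
def onplane(c,uv,z):
    d,o=rays(c,uv); return o+d*((z-o[2])/d[:,2])[:,None]
def cloud(c):
    v,u=np.mgrid[0:480,0:640]; d,o=rays(c,np.c_[u.ravel(),v.ravel()])
    return (o+d*c["depth"].reshape(-1,1)).reshape(480,640,3)
def tri(c1,p1,c2,p2):
    (d1,),o1=rays(c1,[p1]); (d2,),o2=rays(c2,[p2])
    s=np.linalg.lstsq(np.c_[d1,-d2],o2-o1,rcond=None)[0]
    a=o1+s[0]*d1;b=o2+s[1]*d2; return (a+b)/2,np.linalg.norm(a-b)
def proj(c,X):
    return cv2.projectPoints(np.asarray(X,float).reshape(-1,3),cv2.Rodrigues(np.asarray(c["R"]))[0],np.asarray(c["t"],float),K(c),c["dist"])[0].reshape(-1,2)
def toolR(s): return cv2.Rodrigues(np.asarray(s["orientation"]))[0]
E
python3 - <<'E'
from h import *
R={"scene":dict(foot=(290,215,380,275),cap=(405,255,470,330),stand=(305,165,345,205)),
   "side":dict(foot=(250,225,355,290),cap=(200,150,275,210),stand=(230,315,290,368))}
rows=[]
for n in R:
    c=np.load(n+"0.npz");P=cloud(c);hsv=cv2.cvtColor(c["image"],cv2.COLOR_RGB2HSV)
    row=[]
    for k,(a,b,e,f) in R[n].items():
        q=P[b:f,a:e].reshape(-1,3);m=(q[:,2]>.02)&(c["depth"][b:f,a:e].ravel()>0)
        q=q[m]; top={"foot":.052,"cap":.044,"stand":.035}[k]
        t=q[abs(q[:,2]-top)<.005]
        r=cv2.minAreaRect((t[:,:2]*1000).astype(np.float32))
        print(n,k,"zmax",np.percentile(q[:,2],99.5).round(3),"zmed",np.median(t[:,2]).round(3),"rect",np.round(r[0],1),np.round(r[1],1),round(r[2],1),len(t))
        hi=q[q[:,2]>top+.015]; print("   high",hi.mean(0).round(4) if len(hi) else None,len(hi))
        row.append(cv2.resize(c["image"][b:f,a:e],(266,260),interpolation=cv2.INTER_CUBIC))
    rows.append(np.hstack(row))
cv2.imwrite("pics/crop.png",np.vstack(rows)[:,:,::-1])
E
```

```text
scene foot zmax 0.086 zmed 0.052 rect [577.7 -27.6] [ 70.3 140.1] 60.6 862
   high [ 0.5398 -0.0049  0.0799] 25
scene cap zmax 0.098 zmed 0.043 rect [465.1 295.4] [144.1 132. ] 26.2 743
   high [0.4864 0.2689 0.0862] 288
scene stand zmax 0.073 zmed 0.035 rect [ 445.  -231.6] [76.2 52.3] 24.9 251
   high [ 0.4473 -0.2297  0.0633] 22
side foot zmax 0.084 zmed 0.051 rect [574.9 -30.3] [ 65.7 140.9] 60.7 1252
   high [ 0.5351 -0.0122  0.0781] 39
side cap zmax 0.098 zmed 0.044 rect [458.4 311.3] [143.6 177.5] 23.9 784
   high [0.4795 0.2569 0.084 ] 340
side stand zmax 0.074 zmed 0.034 rect [ 443.  -232.8] [72.7 52.8] 22.9 778
   high [ 0.4441 -0.2361  0.0645] 54
```

View pics/crop.png

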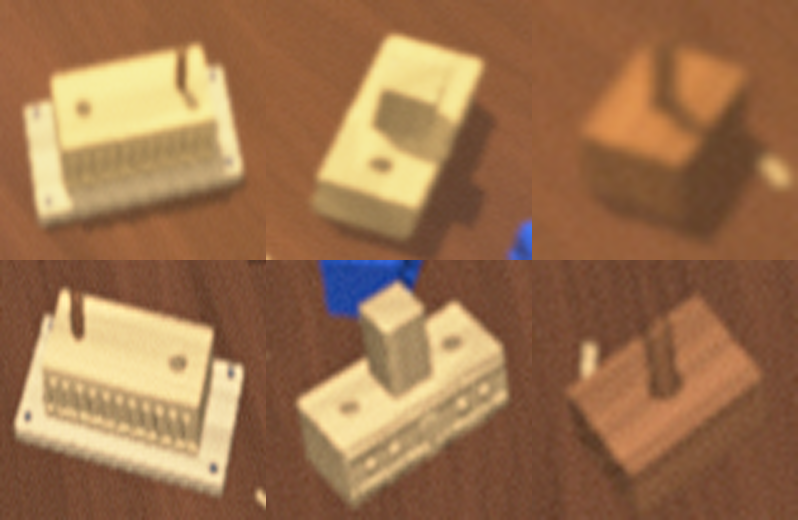

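The crops confirm it: the pale foot has its dowel at the near-left end and its hole at the right in the side view, the pale cap carries a square tenon, and the brown stand holds the dowel. Next I'll take wrist camera views over the cap, then the foot, then the stand.

```bash
cat >> h.py <<'E'
def plan(s,target,yawdir=None):
    """tool-axis shift to target; turn about tool z making tool y parallel to yawdir (either sense)"""
    R=toolR(s); d=R.T@(np.asarray(target)-s["tool_pos"]); print("tool shift",d.round(4),"tilt axis z",R[:,2].round(4))
    if yawdir is not None:
        a=R.T@np.array([*yawdir,0.]); th=np.arctan2(-a[0],a[1]); th=(th+np.pi/2)%np.pi-np.pi/2
        print("turn",round(th,4),"q6",round(s["q"][5],3))
E
python3 - <<'E'
from h import *
from plant import sensors
s=sensors.read_state();R=toolR(s);print(R.round(3))
c=np.load("wrist0.npz");C=-c["R"].T@c["t"]
print("cam in tool",(R.T@(C-s["tool_pos"])).round(3),"cam axes in tool\n",(R.T@c["R"].T).round(3))
plan(s,[.44,.26,.26]);plan(s,[.45,-.10,.30])
E
```

```text
[[-0.933  0.36  -0.001]
 [ 0.36   0.933 -0.001]
 [ 0.    -0.001 -1.   ]]
cam in tool [ 0.069  0.001 -0.152] cam axes in tool
 [[ 0.001 -0.968 -0.252]
 [ 1.     0.001  0.   ]
 [-0.    -0.252  0.968]]
tool shift [-0.3167 -0.1985 -0.0279] tilt axis z [-6.0e-04 -1.3e-03 -1.0e+00]
tool shift [-0.4558 -0.5308 -0.0675] tilt axis z [-6.0e-04 -1.3e-03 -1.0e+00]
```

Units first: shifts go in shares of 50 mm and turns go in shares of pi rad. So -0.04 m is -0.8, -0.025 m is -0.5.

advance(motion={"steps":[[0.093, -0.8, -0.5, -0.06, 0], [0.093, -0.8, -0.5, -0.06, 0], [0.093, -0.8, -0.5, -0.06, 0], [0.093, -0.8, -0.5, -0.06, 0], [0.093, -0.8, -0.5, -0.06, 0], [0.093, -0.8, -0.5, -0.06, 0], [0.093, -0.8, -0.5, -0.06, 0], [0.093, -0.8, -0.5, -0.06, 0], [0.093, 0, 0, 0, 0], [0.093, 0, 0, 0, 0]]})

```text
t: 1.15
tool_pos: [0.443, 0.2569, 0.2564]
orientation: [-0.58, -3.087, 0.0]
force: [-1.0, -0.3, 0.1]
opening: 0.0927
gripper_force: 0.0
```

```bash
python3 - <<'E'
from h import *
from plant import sensors,read_camera
c=read_camera("wrist");np.savez("w1.npz",**c);cv2.imwrite("pics/w1.png",c["image"][:,:,::-1])
s=sensors.read_state();plan(s,[.46,-.10,.28])
E
```

```text
tool shift [-0.1458 -0.3273 -0.0238] tilt axis z [-8.e-04  2.e-04 -1.e+00]
```

View pics/w1.png

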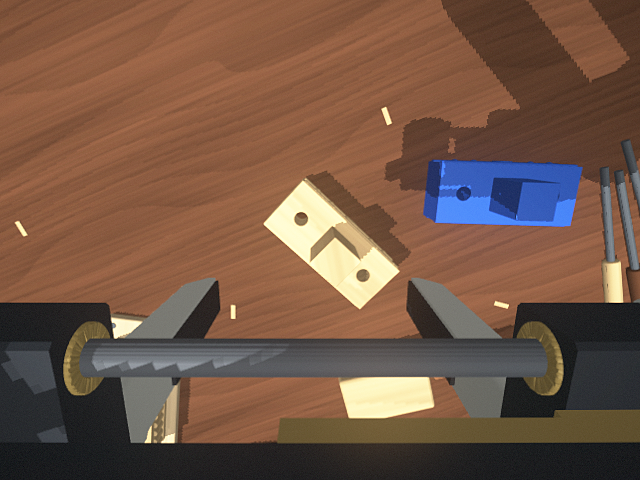

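The wrist view shows the pale cap at pixel (330,245), with its holes at (301,219) and (363,275). The blue cap is at (505,193) and is left alone.

Scaled: -0.037 m is -0.74, -0.028 m is -0.56.

advance(motion={"steps":[[0.093, -0.56, -0.74, -0.16, 0], [0.093, -0.56, -0.74, -0.16, 0], [0.093, -0.56, -0.74, -0.16, 0], [0.093, -0.56, -0.74, -0.16, 0], [0.093, -0.56, -0.74, -0.16, 0], [0.093, -0.56, -0.74, -0.16, 0], [0.093, -0.56, -0.74, -0.16, 0], [0.093, -0.56, -0.74, -0.16, 0], [0.093, -0.56, -0.74, -0.16, 0], [0.093, 0, 0, 0, 0], [0.093, 0, 0, 0, 0]]})

```text
t: 2.3
tool_pos: [0.558, -0.1427, 0.328]
orientation: [-0.575, -3.087, -0.001]
force: [-0.2, 0.9, 0.4]
opening: 0.0928
gripper_force: 0.0
```

```bash
python3 - <<'E'
from h import *
from plant import sensors,read_camera
c=read_camera("wrist");np.savez("w2.npz",**c);cv2.imwrite("pics/w2.png",c["image"][:,:,::-1])
E
```

advance(motion={"steps":[[0.093, 0.2, -0.9, 0.3, 0], [0.093, 0.2, -0.9, 0.3, 0], [0.093, 0, 0, 0, 0], [0.093, 0, 0, 0, 0]]})

```text
t: 2.75
tool_pos: [0.5063, -0.2189, 0.2983]
orientation: [-0.575, -3.088, -0.001]
force: [0.1, 0.2, -0.0]
opening: 0.0928
gripper_force: 0.0
```

```bash
python3 - <<'E'
from h import *
from plant import sensors,read_camera
c=read_camera("wrist");np.savez("w3.npz",**c)
d=np.load("w2.npz")
cv2.imwrite("pics/w23.png",np.hstack([cv2.resize(x["image"],(400,300),interpolation=cv2.INTER_AREA) for x in(d,c)])[:,:,::-1])
E
```

```text
(no output)
```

View pics/w23.png

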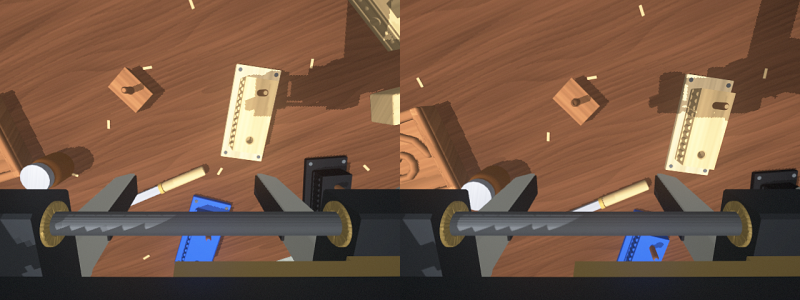

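Both views show the same things. In full-resolution pixels, w2 has the stand and dowel at about (205,143), the foot's glued dowel at (419,143) and the hole at (398,222). In w3 they are at (285,157), (515,168) and (482,246).

```bash
python3 - <<'E'
from h import *
W={n:np.load(n+".npz") for n in("w1","w2","w3")}
P={n:cloud(W[n]) for n in W}
def blob(n,mask,near,r):
    m=np.zeros((480,640),np.uint8); u,v=near
    m[v-r:v+r,u-r:u+r]=mask[v-r:v+r,u-r:u+r]
    k,l,st,ce=cv2.connectedComponentsWithStats(m); i=1+np.argmax(st[1:,4]); return ce[i],st[i,4]
seeds=dict(dowel=[(205,143),(285,157)],pin=[(419,143),(515,168)])
def top(name,lo):
    px=[]
    for n,s in zip(("w2","w3"),seeds[name]):
        z=P[n][:,:,2];u,v=s;w=z[v-25:v+25,u-25:u+25]; zm=np.percentile(w,99)
        c,a=blob(n,(z>lo).astype(np.uint8),s,25)
        m=np.zeros_like(z,bool); m[v-25:v+25,u-25:u+25]=True
        # top disc: points in the top 3 mm
        q=P[n][m&(z>zm-.003)]; px.append(c)
        print(name,n,"zmax",zm.round(4),"depth top centre",q.mean(0).round(4),"px",c.round(1),a)
    # top ellipse centroid from depth mask for triangulation
    pp=[]
    for n,s in zip(("w2","w3"),seeds[name]):
        z=P[n][:,:,2];u,v=s;zm=np.percentile(z[v-25:v+25,u-25:u+25],99)
        pp.append(blob(n,(z>zm-.003).astype(np.uint8),s,25)[0])
    print("  tri",*[np.round(x,4) for x in tri(W["w2"],pp[0],W["w3"],pp[1])],np.round(pp,1))
top("dowel",.05);top("pin",.07)
# hole in foot
pp=[]
for n,s in zip(("w2","w3"),[(398,222),(482,246)]):
    g=cv2.cvtColor(W[n]["image"],cv2.COLOR_RGB2HSV);v=g[:,:,2]; u,w=s
    loc=v[w-12:w+12,u-12:u+12]; th=(np.percentile(loc,90)+loc.min())/2
    c,a=blob(n,(v<th).astype(np.uint8),s,12);pp.append(c);print("hole",n,c.round(1),a,onplane(W[n],[c],.052).round(4))
print("  tri",*[np.round(x,4) for x in tri(W["w2"],pp[0],W["w3"],pp[1])])
# rects of top faces
for n,o,(a,b,e,f),h in [("w2","foot",(340,90,460,270),.052),("w3","foot",(420,105,560,290),.052),("w2","stand",(160,95,260,190),.035),("w3","stand",(230,110,345,210),.035),("w1","cap",(250,170,410,315),.044),("w1","tenon",(250,170,410,315),.095)]:
    q=P[n][b:f,a:e].reshape(-1,3);t=q[abs(q[:,2]-h)<.004]
    r=cv2.minAreaRect((t[:,:2]*1000).astype(np.float32));print(n,o,np.median(t[:,2]).round(4),np.round(r[0],1),np.round(r[1],1),round(r[2],1),len(t))
E
```

```text
dowel w2 zmax 0.0749 depth top centre [ 0.4538 -0.2079  0.1538] px [202.1 144.2] 118
dowel w3 zmax 0.074 depth top centre [ 0.4429 -0.2281  0.1037] px [279.2 164. ] 90
  tri [ 0.443  -0.2318  0.0677] 0.0003 [[199.  144.3]
 [278.  164.3]]
pin w2 zmax 0.0868 depth top centre [ 0.5272 -0.0262  0.1534] px [420.3 148.4] 108
pin w3 zmax 0.0866 depth top centre [ 0.5212 -0.0332  0.1343] px [514.9 169.3] 154
  tri [ 0.5346 -0.006   0.0808] 0.0 [[422.7 148.1]
 [518.5 169.4]]
hole w2 [399.7 224.8] 70 [[ 0.6139 -0.0501  0.052 ]]
hole w3 [481.4 247. ] 99 [[ 0.6125 -0.051   0.052 ]]
  tri [ 0.6154 -0.0489  0.0457] 0.0005
w2 foot 0.0517 [573.9 -28.6] [ 60.7 140.4] 60.8 5906
w3 foot 0.0517 [574.  -28.5] [ 61.7 140.5] 60.8 6548
w2 stand 0.0346 [ 443.2 -231.3] [70.4 50.6] 23.5 2387
w3 stand 0.0346 [ 442.9 -231.6] [69.9 49.9] 23.9 2663
w1 cap 0.0436 [479.4 265.8] [140.8  62.7] 25.7 5306
w1 tenon 0.0946 [479.2 265.3] [34.5 34.3] 25.7 1354
```

Measurements agree across views and with the known sizes:

| Item | Centre or position (m) | Angle | Height (m) |
|---|---|---|---|
| Foot | (0.574, -0.0285) | -29.2° | 0.052 |
| Hole | (0.613, -0.0505) | – | – |
| Stand and dowel | (0.443, -0.2315) | – | top about 0.075 |
| Tenon | (0.479, 0.2655) | 25.7° | 0.095 |

Now I'll move to the dowel.

```bash
python3 - <<'E'
from h import *
from plant import sensors
plan(sensors.read_state(),[.443,-.2315,.11])
E
```

```text
tool shift [ 0.0551 -0.0352  0.1889] tilt axis z [ 6.e-04  6.e-04 -1.e+00]
```

Scaled: 0.038 m is 0.76, 0.037 m is 0.74.

advance(motion={"steps":[[0.05, 0.22, -0.14, 0.76, 0], [0.05, 0.22, -0.14, 0.76, 0], [0.05, 0.22, -0.14, 0.76, 0], [0.05, 0.22, -0.14, 0.76, 0], [0.05, 0.22, -0.14, 0.74, 0], [0.05, 0, 0, 0, 0], [0.05, 0, 0, 0, 0]]})

```text
t: 3.5
tool_pos: [0.4437, -0.2321, 0.1106]
orientation: [0.574, 3.089, 0.001]
force: [0.5, -0.6, -0.1]
opening: 0.0501
gripper_force: 0.0
```

```bash
python3 - <<'E'
from h import *
from plant import sensors
plan(sensors.read_state(),[.443,-.2315,.058])
E
```

```text
tool shift [0.0009 0.0003 0.0526] tilt axis z [ 3.e-04  3.e-04 -1.e+00]
```

Scaled: 0.0265 m is 0.53, 0.026 m is 0.52.

advance(motion={"steps":[[0.05, 0, 0, 0.52, 0], [0.05, 0, 0, 0.53, 0], [0.05, 0, 0, 0, 0], [0.01, 0, 0, 0, 0], [0.01, 0, 0, 0, 0], [0.01, 0, 0, 0, 0], [0.01, 0, 0, 0, 0], [0.01, 0, 0, 0, 0]]}, force=20)

```text
t: 4.3
tool_pos: [0.443, -0.2335, 0.0579]
orientation: [0.576, 3.087, -0.001]
force: [0.1, 0.7, -0.4]
opening: 0.0148
gripper_force: 0.0
```

advance(motion={"steps":[[0.005, 0, 0, 0, 0], [0.005, 0, 0, 0, 0], [0.005, 0, 0, 0, 0]]}, force=25)

```text
t: 4.6
tool_pos: [0.4429, -0.2335, 0.0576]
orientation: [0.576, 3.088, -0.0]
force: [-0.5, -0.4, 4.9]
opening: 0.0114
gripper_force: 25.0
```

Scaled: -0.04 m is -0.8, -0.035 m is -0.7.

advance(motion={"steps":[[0.005, 0, 0, -0.5, 0], [0.005, 0, 0, -0.7, 0], [0.005, 0, 0, -0.8, 0], [0.005, 0, 0, 0, 0], [0.005, 0, 0, 0, 0]]})

```text
t: 5.1
tool_pos: [0.4433, -0.2336, 0.158]
orientation: [0.576, 3.086, -0.001]
force: [0.8, 0.3, -1.2]
opening: 0.0113
gripper_force: 25.0
```

```bash
python3 - <<'E'
from h import *
from plant import sensors,read_camera
s=sensors.read_state();plan(s,[.613,-.0505,.13])
for n in("wrist","scene","side"): np.savez("a_"+n+".npz",**read_camera(n))
c=np.load("a_wrist.npz"); cv2.imwrite("pics/a.png",c["image"][:,:,::-1])
X=s["tool_pos"]+toolR(s)@np.array([[0,0,z] for z in(-.018,.048)]).T.T[0] if 0 else None
for z in(-.018,.048): print(proj(c,s["tool_pos"]+toolR(s)@[0,0,z]).round(1))
E
```

```text
tool shift [-0.0922  0.232   0.0281] tilt axis z [ 0.0019 -0.0012 -1.    ]
[[310.3 324.9]]
[[311.1 271.7]]
```

View pics/a.png

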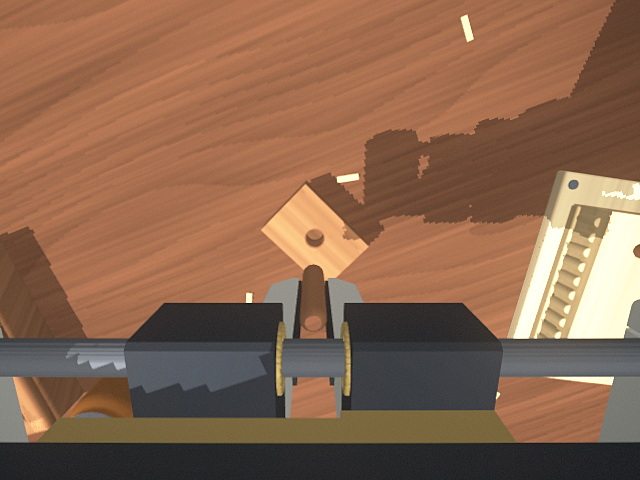

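The dowel is held upright, its lower end at pixel (313,272) and the expected tool axis at (311,272), so the camera reads about 1 mm high in tool y. I'll move to hover over the hole and compare.

Scaled: 0.0384 m is 0.768, -0.0154 m is -0.308.

advance(motion={"steps":[[0.005, -0.308, 0.768, 0, 0], [0.005, -0.308, 0.768, 0, 0], [0.005, -0.308, 0.768, 0, 0], [0.005, -0.308, 0.768, 0, 0], [0.005, -0.308, 0.768, 0.28, 0], [0.005, -0.308, 0.768, 0.28, 0], [0.005, 0, 0, 0, 0], [0.005, 0, 0, 0, 0], [0.005, 0, 0, 0, 0]]})

```text
t: 6.15
tool_pos: [0.6111, -0.0522, 0.1284]
orientation: [-0.576, -3.087, 0.001]
force: [-1.1, -0.5, -0.4]
opening: 0.0113
gripper_force: 25.0
```

```bash
python3 - <<'E'
from h import *
from plant import sensors,read_camera
s=sensors.read_state();plan(s,[.613,-.0505,.10])
c=read_camera("wrist");np.savez("b.npz",**c)
np.savez("b_side.npz",**read_camera("side"));np.savez("b_scene.npz",**read_camera("scene"))
im=c["image"][130:370,230:390]
cv2.imwrite("pics/b.png",cv2.resize(im,(400,600),interpolation=cv2.INTER_CUBIC)[:,:,::-1])
for z in(-.018,.048,.048+.026): print(proj(c,s["tool_pos"]+toolR(s)@[0,0,z]).round(1))
print("hole",proj(c,[.613,-.0505,.052]).round(1))
E
```

```text
tool shift [-0.0012  0.0023  0.0284] tilt axis z [-1.6e-03 -1.0e-04 -1.0e+00]
[[310.3 324.9]]
[[311.1 271.7]]
[[311.2 258.7]]
hole [[314.7 259.5]]
```

View pics/b.png

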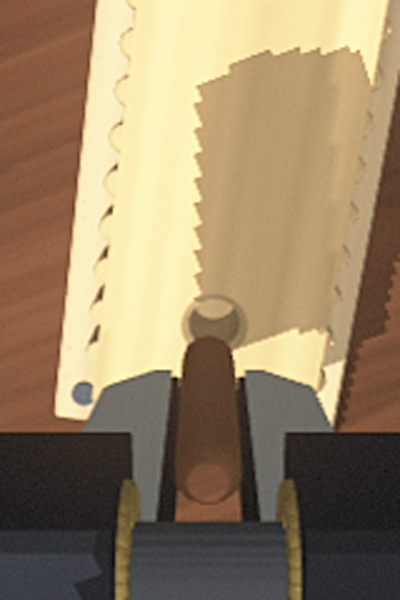

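The hole mouth is at full pixel (316.3,258.4) and the dowel axis at x≈313.4. Corrected for the camera offset, that means shifting about +1.9 mm in tool y and -0.5 mm in x. The tapered end tolerates ±3 mm, so I'll go down slowly and watch the forces.

Scaled: 0.012 m is 0.24, 0.008 m is 0.16.

advance(motion={"steps":[[0.005, -0.01, 0.036, 0.24, 0], [0.005, 0, 0, 0.24, 0], [0.005, 0, 0, 0.16, 0], [0.005, 0, 0, 0.08, 0], [0.005, 0, 0, 0, 0], [0.005, 0, 0, 0, 0]]})

```text
t: 6.9
tool_pos: [0.6129, -0.0502, 0.093]
orientation: [-0.576, -3.088, 0.0]
force: [-1.2, 0.0, -0.4]
opening: 0.0111
gripper_force: 25.0
```

```bash
python3 - <<'E'
from plant import sensors
s=sensors.read_state();print(s["tool_pos"],s["force"])
E
```

```text
[ 0.61288625 -0.05024016  0.09298294] [-1.19826773  0.0379563  -0.43948854]
```

Scaled: 0.006 m is 0.12, 0.005 m is 0.1.

advance(motion={"steps":[[0.005, 0, 0, 0.12, 0], [0.005, 0, 0, 0.12, 0], [0.005, 0, 0, 0.1, 0], [0.005, 0, 0, 0.08, 0], [0.005, 0, 0, 0, 0], [0.005, 0, 0, 0, 0]]})

```text
t: 7.5
tool_pos: [0.6129, -0.0503, 0.0718]
orientation: [-0.576, -3.088, 0.0]
force: [0.8, -3.3, -1.9]
opening: 0.0113
gripper_force: 25.0
```

Scaled: 0.0015 m is 0.03.

advance(motion={"steps":[[0.005, 0, 0, 0.03, 0], [0.005, 0, 0, 0.03, 0], [0.005, 0, 0, 0, 0], [0.005, 0, 0, 0, 0]]})

```text
t: 7.9
tool_pos: [0.6133, -0.0503, 0.0697]
orientation: [0.576, 3.088, -0.0]
force: [-1.1, -2.0, 4.3]
opening: 0.0112
gripper_force: 25.0
```

Scaled: 0.001 m is 0.02.

advance(motion={"steps":[[0.005, 0, 0, 0.02, 0], [0.005, 0, 0, 0, 0], [0.005, 0, 0, 0, 0]]})

```text
t: 8.2
tool_pos: [0.6136, -0.0503, 0.0696]
orientation: [0.576, 3.087, -0.0]
force: [-2.6, -1.5, 10.0]
opening: 0.0112
gripper_force: 25.0
```

The dowel is on the bottom: force rises and z stays put. Releasing and backing off, then checking its height.

Scaled: -0.05 m is -1, -0.04 m is -0.8.

advance(motion={"steps":[[0.04, 0, 0, -0.02, 0], [0.04, 0, 0, 0, 0], [0.04, 0, 0, 0, 0], [0.05, 0, 0, -0.4, 0], [0.06, 0, 0, -0.8, 0], [0.09, 0, 0, -1, 0], [0.093, 0, -0.4, -1, 0], [0.093, -0.6, 0.6, -0.4, 0], [0.093, -0.6, 0.6, 0, 0], [0.093, 0, 0, 0, 0], [0.093, 0, 0, 0, 0]]})

```text
t: 9.3
tool_pos: [0.6837, -0.0325, 0.2433]
orientation: [-0.574, -3.085, 0.0]
force: [0.7, -0.3, 0.2]
opening: 0.092
gripper_force: 0.0
```

```bash
python3 - <<'E'
from h import *
from plant import sensors,read_camera
s=sensors.read_state()
c=read_camera("wrist");np.savez("d.npz",**c);d=read_camera("side");np.savez("d_side.npz",**d)
plan(s,[.47,.27,.24])
for n,c in(("wrist",c),("side",d)):
    P=cloud(c);z=P[:,:,2]
    for nm,x in(("loose",(.613,-.0505)),("pin",(.535,-.0065))):
        m=(np.hypot(P[:,:,0]-x[0],P[:,:,1]-x[1])<.012)&(z>.06)&(z<.1);q=P[m]
        if len(q): t=q[q[:,2]>np.percentile(q[:,2],98)-.003];print(n,nm,len(q),"z99",np.percentile(q[:,2],98).round(4),t.mean(0).round(4))
E
```

```text
tool shift [0.3081 0.2055 0.0042] tilt axis z [-3.3e-03  5.0e-04 -1.0e+00]
wrist loose 138 z99 0.0881 [ 0.6136 -0.0493  0.0862]
wrist pin 238 z99 0.0878 [ 0.5355 -0.0068  0.0862]
side loose 52 z99 0.0878 [ 0.6135 -0.0545  0.0865]
side pin 49 z99 0.0878 [ 0.5346 -0.0118  0.0867]
```

The loose dowel's top is at 88 mm, level with the glued pin, and the two are 89 mm apart, so step 1 is done. Now back to the cap.

Scaled: 0.0385 m is 0.77, 0.0257 m is 0.514, -0.14 rad / 3.1416 = -0.0446.

advance(motion={"steps":[[0.093, 0.77, 0.514, 0, 0], [0.093, 0.77, 0.514, 0, 0], [0.093, 0.77, 0.514, 0, 0], [0.093, 0.77, 0.514, 0, 0], [0.093, 0.77, 0.514, 0, 0], [0.093, 0.77, 0.514, 0, 0], [0.093, 0.77, 0.514, 0, 0], [0.093, 0.77, 0.514, 0, 0], [0.093, 0, 0, 0, -0.0446], [0.093, 0, 0, 0, -0.0446], [0.093, 0, 0, 0, -0.0446], [0.093, 0, 0, 0, -0.0446], [0.093, 0, 0, 0, -0.0446], [0.093, 0, 0, 0, -0.0372], [0.093, 0, 0, 0, 0], [0.093, 0, 0, 0, 0]]})

```text
t: 11.0
tool_pos: [0.4705, 0.2691, 0.246]
orientation: [-0.692, 3.064, 0.0]
force: [-0.9, -0.1, -0.3]
opening: 0.0932
gripper_force: 0.0
```

```bash
python3 - <<'E'
from h import *
from plant import sensors,read_camera
s=sensors.read_state();c=read_camera("wrist");np.savez("e.npz",**c)
P=cloud(c).reshape(-1,3)
P=P[np.hypot(P[:,0]-.479,P[:,1]-.265)<.1]
for o,h in(("cap",.044),("tenon",.095)):
    t=P[abs(P[:,2]-h)<.004]
    r=cv2.minAreaRect((t[:,:2]*1000).astype(np.float32));print(o,np.median(t[:,2]).round(4),np.round(r[0],1),np.round(r[1],1),round(r[2],1),len(t))
a=np.deg2rad(115.7);plan(s,[.479,.2655,.13],(np.cos(a),np.sin(a)))
E
```

```text
cap 0.0437 [479.4 265.5] [139.9  62.9] 25.7 6079
tenon 0.0946 [479.4 265.2] [34.2 33.5] 25.8 1508
tool shift [-0.0061 -0.007   0.116 ] tilt axis z [ 7.e-04  3.e-04 -1.e+00]
turn -0.0045 q6 -1.59
```

Two views from different yaws agree on the tenon: (0.4793, 0.2653), 25.7°. Descending to grip.

Scaled: 0.043 m is 0.86, 0.04 m is 0.8.

advance(motion={"steps":[[0.093, -0.12, -0.14, 0.6, 0], [0.093, 0, 0, 0.86, 0], [0.093, 0, 0, 0.86, 0], [0.093, 0, 0, 0.8, 0], [0.093, 0, 0, 0.4, 0], [0.08, 0, 0, 0, 0], [0.02, 0, 0, 0, 0], [0.02, 0, 0, 0, 0], [0.02, 0, 0, 0, 0], [0.02, 0, 0, 0, 0], [0.02, 0, 0, 0, 0], [0.02, 0, 0, 0, 0], [0.02, 0, 0, 0, 0]]}, force=50)

```text
t: 12.35
tool_pos: [0.4793, 0.2659, 0.0697]
orientation: [-0.698, 3.063, -0.0]
force: [-0.2, 1.0, -0.7]
opening: 0.0335
gripper_force: 38.5
```

Scaled: -0.03 m is -0.6, -0.02 m is -0.4, 0.14 rad / 3.1416 = 0.0446.

advance(motion={"steps":[[0.02, 0, 0, -0.4, 0], [0.02, 0, 0, -0.6, 0], [0.02, 0, 0, -0.6, 0], [0.02, 0, 0, -0.6, 0], [0.02, 0, 0, 0, 0.0446], [0.02, 0, 0, 0, 0.0446], [0.02, 0, 0, 0, 0.0446], [0.02, 0, 0, 0, 0.0446], [0.02, 0, 0, 0, 0.0446], [0.02, 0, 0, 0, 0.0446], [0.02, 0, 0, 0, 0.0376], [0.02, 0, 0, 0, 0], [0.02, 0, 0, 0, 0]]})

```text
t: 13.65
tool_pos: [0.4789, 0.2658, 0.179]
orientation: [-0.787, -3.041, 0.001]
force: [0.8, -0.0, -2.6]
opening: 0.0339
gripper_force: 50.0
```

```bash
python3 - <<'E'
from h import *
from plant import sensors
s=sensors.read_state();a=np.deg2rad(60.8);plan(s,[.574,-.0285,.175],(np.cos(a),np.sin(a)))
E
```

```text
tool shift [-0.2259 -0.2113  0.0041] tilt axis z [-9.e-04 -4.e-04 -1.e+00]
turn 0.0034 q6 -0.651
```

Scaled: -0.033 m is -0.66, -0.031 m is -0.62, 0.0034 rad / 3.1416 = 0.0011.

advance(motion={"steps":[[0.02, -0.4, -0.38, 0, 0], [0.02, -0.66, -0.62, 0, 0], [0.02, -0.66, -0.62, 0, 0], [0.02, -0.66, -0.62, 0, 0], [0.02, -0.66, -0.62, 0, 0], [0.02, -0.66, -0.62, 0, 0], [0.02, -0.5, -0.46, 0, 0], [0.02, -0.32, -0.29, 0, 0.0011], [0.02, 0, 0, 0, 0], [0.02, 0, 0, 0, 0], [0.02, 0, 0, 0, 0]]})

```text
t: 14.75
tool_pos: [0.5729, -0.028, 0.1793]
orientation: [-0.794, -3.039, -0.0]
force: [-0.5, 0.2, -2.7]
opening: 0.0336
gripper_force: 50.0
```

```bash
python3 - <<'E'
from h import *
from plant import sensors,read_camera
s=sensors.read_state();a=np.deg2rad(60.8);plan(s,[.574,-.0285,.15],(np.cos(a),np.sin(a)))
for n in("side","scene","wrist"):
    c=read_camera(n);np.savez("f_"+n+".npz",**c)
    P=cloud(c).reshape(-1,3);P=P[np.hypot(P[:,0]-.574,P[:,1]+.0285)<.1]
    for h in(.153,):
        t=P[abs(P[:,2]-h)<.004]
        if len(t)>30:
            r=cv2.minAreaRect((t[:,:2]*1000).astype(np.float32));print(n,"cap",np.median(t[:,2]).round(4),np.round(r[0],1),np.round(r[1],1),round(r[2],1),len(t))
c=np.load("f_side.npz");u,v=proj(c,[.574,-.0285,.1])[0].astype(int)
cv2.imwrite("pics/f.png",cv2.resize(c["image"][v-60:v+60,u-80:u+80],(800,600),interpolation=cv2.INTER_CUBIC)[:,:,::-1])
E
```

```text
tool shift [-0.0012  0.0001  0.0293] tilt axis z [-6.e-04  5.e-04 -1.e+00]
turn -0.0016 q6 -1.198
side cap 0.1531 [571.9 -30.6] [ 65.5 142.2] 62.1 1018
scene cap 0.1532 [576.1 -25.2] [ 70.6 142.3] 58.2 649
wrist cap 0.1536 [573.1 -26.9] [ 63.2 140.4] 60.7 15790
```

View pics/f.png

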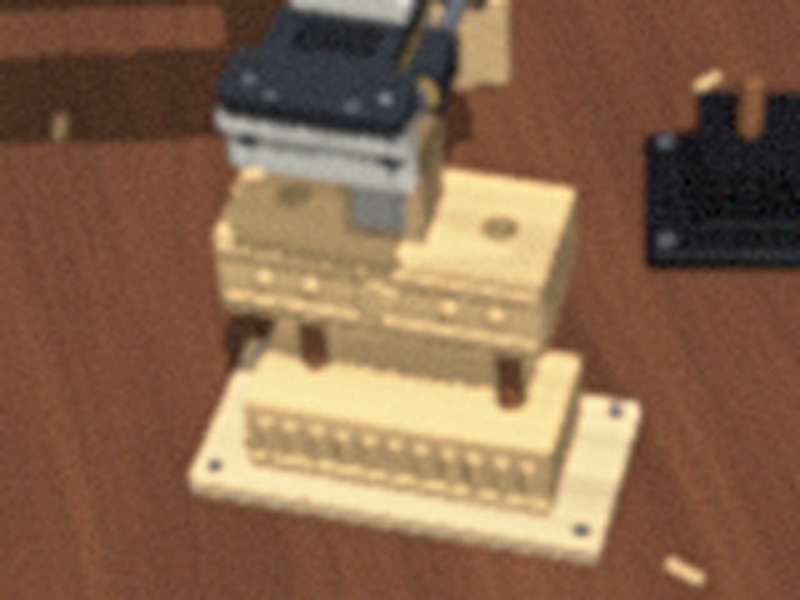

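The side view shows the cap level above both dowels, parallel to the foot and nearly centred. Lowering with a 1 mm correction.

Scaled: 0.008 m is 0.16, -0.0012 m is -0.024.

advance(motion={"steps":[[0.02, -0.024, -0.004, 0.16, 0], [0.02, 0, 0, 0.16, 0], [0.02, 0, 0, 0.1, 0], [0.02, 0, 0, 0.08, 0], [0.02, 0, 0, 0.06, 0], [0.02, 0, 0, 0, 0], [0.02, 0, 0, 0, 0]]})

```text
t: 15.6
tool_pos: [0.5743, -0.0298, 0.1517]
orientation: [0.797, 3.039, 0.0]
force: [-0.5, 0.0, -2.8]
opening: 0.0338
gripper_force: 50.0
```

Scaled: 0.006 m is 0.12, 0.005 m is 0.1.

advance(motion={"steps":[[0.02, 0, 0, 0.1, 0], [0.02, 0, 0, 0.12, 0], [0.02, 0, 0, 0.12, 0], [0.02, 0, 0, 0.1, 0], [0.02, 0, 0, 0.08, 0], [0.02, 0, 0, 0, 0], [0.02, 0, 0, 0, 0]]})

```text
t: 16.3
tool_pos: [0.5741, -0.0297, 0.1255]
orientation: [-0.797, -3.039, 0.0]
force: [-0.9, -0.2, -3.8]
opening: 0.0337
gripper_force: 50.0
```

Underside is at about 56 mm, with 4 mm to go.

Scaled: 0.002 m is 0.04, 0.0015 m is 0.03.

advance(motion={"steps":[[0.02, 0, 0, 0.04, 0], [0.02, 0, 0, 0.03, 0], [0.02, 0, 0, 0.02, 0], [0.02, 0, 0, 0, 0], [0.02, 0, 0, 0, 0], [0.02, 0, 0, 0, 0]]})

```text
t: 16.9
tool_pos: [0.5744, -0.0297, 0.1216]
orientation: [0.797, 3.038, -0.0]
force: [-3.1, 0.3, 3.7]
opening: 0.0334
gripper_force: 50.0
```

Scaled: 0.001 m is 0.02, 0.0005 m is 0.01.

advance(motion={"steps":[[0.02, 0, 0, 0.02, 0], [0.02, 0, 0, 0.01, 0], [0.02, 0, 0, 0, 0], [0.02, 0, 0, 0, 0], [0.02, 0, 0, 0, 0]]})

```text
t: 17.4
tool_pos: [0.5744, -0.0298, 0.1216]
orientation: [0.797, 3.038, -0.0]
force: [-10.3, -0.6, 15.6]
opening: 0.0339
gripper_force: 50.0
```

Scaled: 0.0005 m is 0.01, -0.0003 m is -0.006.

advance(motion={"steps":[[0.02, 0.01, -0.006, 0.01, 0], [0.02, 0, 0, 0, 0], [0.02, 0, 0, 0, 0], [0.02, 0, 0, 0, 0], [0.02, 0, 0, 0, 0]]})

```text
t: 17.9
tool_pos: [0.5744, -0.0298, 0.1216]
orientation: [0.797, 3.037, 0.0]
force: [-9.2, -0.8, 16.9]
opening: 0.0336
gripper_force: 50.0
```

```bash
python3 - <<'E'
from h import *
from plant import sensors,read_camera
for n in("wrist","side"):
    c=read_camera(n)
    P=cloud(c).reshape(-1,3);P=P[np.hypot(P[:,0]-.574,P[:,1]+.0285)<.1]
    t=P[abs(P[:,2]-.096)<.004]
    r=cv2.minAreaRect((t[:,:2]*1000).astype(np.float32));print(n,"cap",np.median(t[:,2]).round(4),np.round(r[0],1),np.round(r[1],1),round(r[2],1),len(t))
    A=np.c_[t[:,:2]-[.574,-.0285],np.ones(len(t))];print(" slope",np.linalg.lstsq(A,t[:,2],rcond=None)[0].round(4))
u,v=proj(c,[.574,-.0285,.1])[0].astype(int)
cv2.imwrite("pics/g.png",cv2.resize(c["image"][v-60:v+60,u-80:u+80],(800,600),interpolation=cv2.INTER_CUBIC)[:,:,::-1])
for i in range(2): s=sensors.read_state();print(s["force"].round(1),s["tool_pos"].round(4))
E
```

```text
wrist cap 0.0956 [574.6 -29.2] [ 62.3 141. ] 60.3 15648
 slope [-0.0004 -0.0005  0.0956]
side cap 0.0955 [574.  -31.8] [ 66.5 140.8] 61.2 908
 slope [0.0022 0.0009 0.0955]
[-8.8  0.3 16.6] [ 0.5744 -0.0298  0.1216]
[-8.8  0.3 16.6] [ 0.5744 -0.0298  0.1216]
```

View pics/g.png

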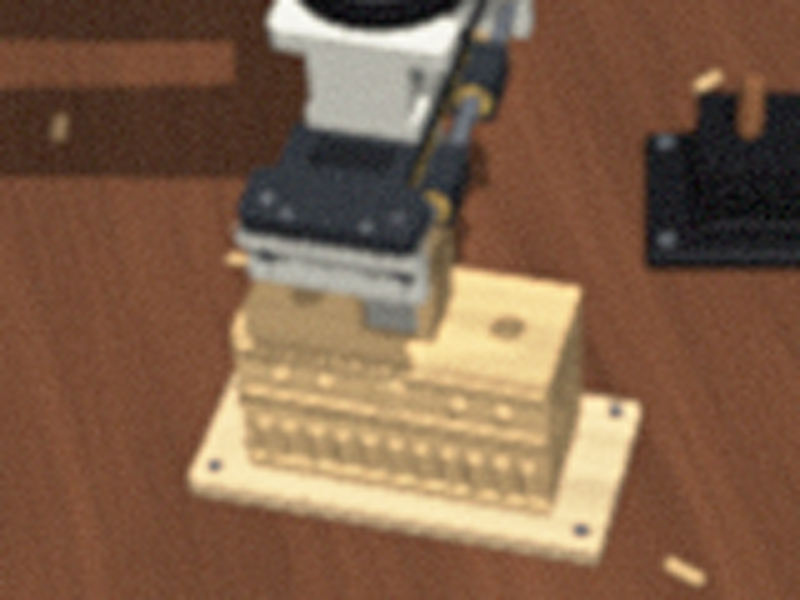

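The cap's shoulder is at 95.6 mm (flush), level, and the seam is closed. The wrist reads 17 N, so I'll add a touch to reach about 20 N.

Scaled: 0.0004 m is 0.008, 0.0003 m is 0.006.

advance(motion={"steps":[[0.02, 0.006, 0, 0.008, 0], [0.02, 0, 0, 0, 0], [0.02, 0, 0, 0, 0], [0.02, 0, 0, 0, 0], [0.02, 0, 0, 0, 0], [0.02, 0, 0, 0, 0]]})

```text
t: 18.6
tool_pos: [0.5744, -0.0299, 0.1216]
orientation: [0.797, 3.036, 0.0]
force: [-8.5, -1.1, 18.2]
opening: 0.0339
gripper_force: 50.0
```

```bash
python3 -c "
from plant import robot
print(robot.close_job())"
```

```text
the job is handed in; nothing more can be done
None
```

I handed the job in at 18.6 s, but the hand-in call returned no verdict: the loose dowel is home, the upper block sits flush over both dowels, and the arm still grips it, pressing down with about 18 N at the wrist plus the block's 3 N weight.

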